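# Lock the sample gate lock on the shop counter

## Robot

A 6-joint arm with a two-finger parallel gripper is mounted at the origin on the work surface. World frame = base frame: x ahead of the robot, y to its left, z up, the work surface at z = 0. Lengths are in mm, angles in rad, forces in N, time in s.
With the tool pointing down it reaches from about 350 to 850 mm from the base axis. Payload 8.1 kg.
Tool frame: the origin (TCP) lies between the finger pads; the fingertips stand bot.tip_extent ahead of it and the grasp point (between the pads) lies 5 mm behind it (bot.tip_extent is the distance from the TCP to the fingertips, in mm); z points along the fingers, y is the direction in which the jaws open and shut (so a half turn about z gives the same grasp; the last joint's range is limited). The gripper opens to 93 mm and grips with 3 to 60 N. Pads are 15 mm wide; open, the fingers measure 128 mm over their backs; the gripper's body (75 mm by 188 mm) begins 65 mm behind the grasp point.
Start: joints at [1.018, 0.13, 1.488, -0, 1.523, -0.085], TCP at [270.535, 535.552, 232.635] pointing down, gripper open.
Joint ranges: [-2.96, 2.96], [-0.89, 2.26], [0.02, 2.5], [-1.34, 4.48], [0, 2.73], [-2.66, 2.66]. Speed limits (rad/s): [2.39, 2.39, 2.79, 3.14, 3.14, 3.14].

## Interface

Orientations are given as a rotation vector (axis times angle).
In Python, from rig import bot gives the robot as it stands.
- The arm moves only by the shell command python3 -m jog 'ROWS' [FORCE]. ROWS is JSON, a list of rows, each a list of 5 numbers: the shift along the world's x, y, z in m, then the turn about the world's z in degrees, then the opening, from 0 (shut) to 1 (fully open). In form: [[tx, ty, tz, yaw, hand], ...]. A call has 1 to 12 rows; each row is the pose to reach, as a shift and turn from the pose commanded when the call began; what a row does not reach only later rows make up. A row lasts 1/12 s, in which the tool goes at most 41.7 mm and 7.16 degrees, less where a joint would pass 70% of its speed; a pose out of reach is approached as far as the arm can. A call with a gripper value outside its range is refused whole. The fingers move at their own pace and stop on an object; FORCE is the grip in N (left out, the last holds). Time passes only in rows, so rows that repeat a pose let the fingers close. It gives the time, the measured TCP pose, the force and the opening at its end, in the units of the state.
- bot.get_state(): the state, without advancing time (a new reading comes with each control period).
- bot.get_image(name): name is "scene" or "top"; returns a dict with "image" (384x512x3 uint8, blue, green, red), "depth" (384x512 float32, mm along the optical axis (not along the pixel's ray), 0 where there is no reading), "fov_y" (degrees; the focal length in pixels is half the picture's height over the tangent of half this angle, whatever the lens; pixels are square), "cx", "cy" (the principal point, pixels), "view" (4x4, takes a point from world to camera coordinates). Camera axes: x right, y down, z forward; pixel columns grow to the right and rows downward; lengths in mm; the calibration is good to about 2 mm. A picture is of the moment at which its call begins.
- bot.close_job(): hands the job in, once; it reports no verdict.
The state is a dict: "time_s": time; "q": joint angles; "joint_velocities": joint speeds; "effort": joint torques, N m; "eef_pos": TCP position; "orientation": TCP orientation; "force": force on the tool from outside, world axes, zero at the start; "moment": the same for the moment, N m; "opening": finger opening in mm.
Only numpy, scipy, OpenCV 4.12 (cv2) and the standard library are available. Lean on these libraries where they do the work, as an engineer would, in place of code of your own. Each camera call takes 0.05 s, during which the arm holds its last target.

## Task

Lock the sample gate lock that is screwed to the wooden board on the counter: pushing with the fingertips, turn the slotted steel disc by its upright pin until its slot lines up with the bar, then push the bar by its upright tab through the slot until its nose is fully home against the end wall of the keeper. Push only: the bar must not be lifted out of its guide, and everything else on the counter stays where it is.

Things in the scene. Friction and masses are not known exactly. Their poses are not given: they have to be found in the camera images.
- board: Fixed wooden board 290 x 110 x 18 mm lying on the counter, carrying the lock. Origin on the counter, under the disc's axis; x axis: the way the bar is pushed, y to the left of that, z up. Board from x -205 to +85 mm. On the line y = 0: open-topped aluminium guide x -185 to -34 mm (floor 24 mm, wall tops 34 mm above the counter, 19 mm wide inside, 35 mm outside), disc, keeper.
- keeper_end (a point): Middle of the face of the keeper's end wall, 30 mm above the counter, at x = 56 mm, y = 0 on the board: the bar's nose is fully home when it meets it. The keeper is an open-topped aluminium pocket, x 34 to 56 mm, 20 mm wide inside, floor 24 mm and cheek tops 36 mm above the counter; end wall 9 mm thick, its top 40 mm above the counter.
- disc (a joint): Angle (rad) of the slotted disc, positive counter-clockwise from above. At 0 the slot is lined up with the bar, pin at the board's +y side; at 3.14 it is lined up too, pin at the -y side: either will do. Starts at 0.55 to 2.59 (bar blocked), stops at -0.45 and 3.6. Friction of 0.04 N m (2 N at the pin) holds it where left. Within 0.1 rad the tapered nose enters and centres it.
- disc_axis (a point): Centre of the top of the flat steel disc, 60 mm across, that turns about an upright axis; its top is 36 mm above the counter. An open-topped slot 20 mm wide runs right across it through the centre, mouths flared 2.5 mm a side; slot floor 23.4 mm above the counter. This point's x axis runs along the slot, its y axis towards the pin.
- disc_pin (a point): Centre of the top of the disc's upright round steel pin: 12 mm in diameter, 21 mm from the disc's axis, at 90 degrees to the slot. The pin stands from 36 mm to 72 mm above the counter.
- bar: Steel bar 120 mm long, 16 wide, 12 high, about 0.2 kg, lying loose in the guide; tapered nose 12 mm long, 7 mm wide at the tip. Origin at the centre of its underside, half-way along; x axis towards the nose, along the board's x. It starts with its origin 98 to 118 mm behind the disc's axis and ends, fully home, 4 mm behind it. Slides with dry friction of 1 to 3 N.
- bar_nose (a point): Tip of the bar's nose: 60 mm ahead of the bar's origin, 6 mm above its underside.
- bar_tab (a point): Centre of the top of the upright steel tab on the bar's rear end: 8 mm thick along the bar, 16 mm wide, standing from 36 to 72 mm above the counter. This point is 54 mm behind the bar's origin and 48 mm above its underside; the tab's rear face is 58 mm behind the bar's origin.
- padlock: Bystander: brass padlock standing upright, 48 x 22 x 73 mm, origin at the centre of its underside. Near the board; leave it alone.
- cylinder: Bystander: brass door-lock cylinder, 62 x 17 x 35 mm, origin at the centre of its underside. Near the board; leave it alone.
- door_knob: Bystander: steel door knob, 52 mm across, 56 mm high, origin at the centre of its underside. Near the board; leave it alone.
- tape: Bystander: roll of beige tape lying flat, 84 mm across, 40 mm high, origin at the centre of its underside. Near the board; leave it alone.
- bottle: Bystander: clear water bottle, 64 mm across, 210 mm high, origin at the centre of its underside; leave it alone.
- tub: Bystander: white plastic tub, 84 mm across, 85 mm high, origin at the centre of its underside; leave it alone.
- carton: Bystander: blue carton, 110 x 75 x 55 mm, origin at the centre of its underside; leave it alone.
Things that resemble listed ones, but are neither listed nor needed, are in the scene too. Leave any green or pink look-alike of the bar alone.

How it is judged:
By the outcome, as a careful person would: the job done as asked, in the order asked, and still so for the second after the job is handed in, with the robot touching nothing.
It also fails if it takes over 42 s, if anything falls off the work surface, if the arm or the gripper's body presses on something with over 40 N, if the wrist force passes 120 N, or if a joint passes its speed limit or range.

## Working session

There is one attempt and no reset: what is moved stays moved. The work goes in short steps, Python scripts to look and compute and a shell command to move; the robot and the scene stay as the last step left them, time stands still between calls to the robot, and variables do not carry over. Pictures are saved under pics/ and viewed, and the job is handed in when it is done.

```bash
ls; mkdir -p pics
python3 - <<'E'
from rig import bot
import cv2,numpy as np
print(bot.tip_extent, bot.get_state())
for n in("scene","top"):
    d=bot.get_image(n); cv2.imwrite(f"pics/{n}0.png",d["image"]); np.savez(f"{n}0.npz",**d)
    print(n,d["fov_y"],d["cx"],d["cy"],d["view"].round(3).tolist())
E
```

```text
pics
14.0 {'time_s': 0.0, 'q': array([ 1.01760043e+00,  1.31129514e-01,  1.48924546e+00,  1.24678381e-05,
        1.52299055e+00, -8.54009234e-02]), 'joint_velocities': array([-0.00080583,  0.00131322,  0.00075115, -0.00070967,  0.00071974,
       -0.00075982]), 'effort': array([-8.91056443e-04, -5.59863424e+01, -4.91738963e+01,  7.66428094e-02,
        3.58583929e-02, -1.29055456e-04]), 'eef_pos': array([270.25119897, 535.10238507, 231.62489534]), 'orientation': array([-7.27997873e-01, -3.05549439e+00,  2.63744186e-03]), 'force': array([ 0.35593958, -0.14844806,  0.05373928]), 'moment': array([-0.03476162,  0.02593962, -0.00707286]), 'opening': 92.93113636107}
scene 55.481949124106464 254.6937524917375 185.9773990792372 [[-0.198, 0.98, 0.015, 96.878], [0.645, 0.142, -0.751, -269.365], [-0.738, -0.139, -0.661, 1459.466], [0.0, 0.0, 0.0, 1.0]]
top 49.456944314107254 247.86869147355517 181.93524520257083 [[0.016, -1.0, -0.01, -11.858], [-0.997, -0.015, -0.07, 543.533], [0.069, 0.011, -0.998, 1210.225], [0.0, 0.0, 0.0, 1.0]]
```

View pics/scene0.png

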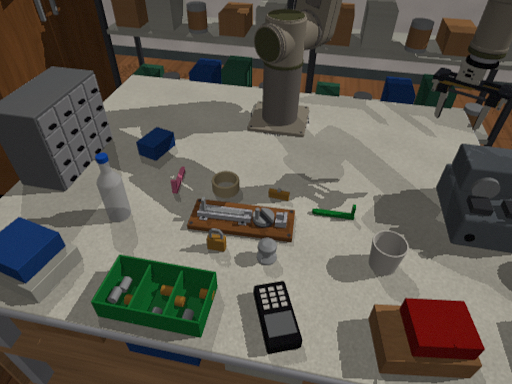

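View pics/top0.png

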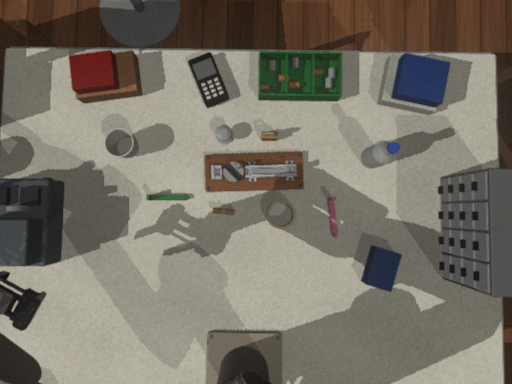

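The scene view has the lock board at about (242,218) and the top view has it at (253,171). 

Candidates for the bar in the top view:
- steel bar in the guide on the board at (272,171), the choice by description
- green look-alike at (168,197)
- pink look-alike at (333,215)

Candidates for the disc: the disc on the board at (234,171), the tape roll at (280,213) and the knob at (224,133).

```bash
cat > h.py <<'E'
import numpy as np,cv2
def load(n): return dict(np.load(n))
def K(d):
    f=d["image"].shape[0]/2/np.tan(np.radians(float(d["fov_y"])/2)); return f,float(d["cx"]),float(d["cy"])
def world(d,u,v,z=None):
    f,cx,cy=K(d);V=d["view"];R=V[:3,:3];t=V[:3,3]
    r=np.array([(u-cx)/f,(v-cy)/f,1]); c=-R.T@t; w=R.T@r
    if z is None: return c+w*float(d["depth"][int(round(v)),int(round(u))])
    return c+w*(z-c[2])/w[2]
def proj(d,p):
    f,cx,cy=K(d);q=d["view"][:3,:3]@np.asarray(p,float)+d["view"][:3,3]
    return np.array([cx+f*q[0]/q[2],cy+f*q[1]/q[2]])
def crop(d,u0,v0,u1,v1,s,fn,pts=()):
    im=cv2.resize(d["image"][v0:v1,u0:u1],None,fx=s,fy=s,interpolation=cv2.INTER_CUBIC)
    for p,c in pts:
        q=(proj(d,p)-[u0,v0]+.5)*s-.5; cv2.circle(im,tuple(int(round(x)) for x in q),3,c,1)
    cv2.imwrite(fn,im)
E
python3 - <<'E'
from h import *
t=load("top0.npz");s=load("scene0.npz")
crop(t,200,145,308,200,7,"pics/t1.png"); crop(s,180,190,305,250,6,"pics/s1.png")
E
```

```text
(no output)
```

View pics/t1.png

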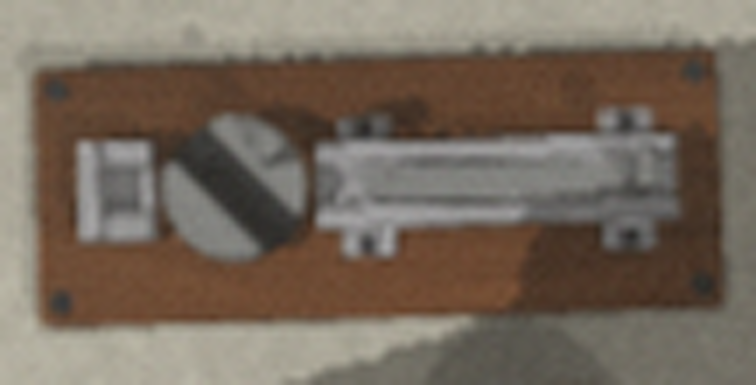

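View pics/s1.png

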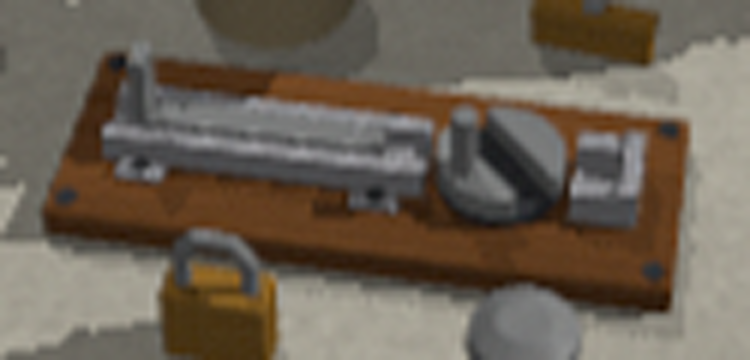

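The crop confirms the choice: the steel bar lies in the guide with its tab at crop (655,165), and the slot is skewed about 45°. The pin is on the up-right side. Next I fit the board and disc.

```bash
cat > fit.py <<'E'
from h import *
t=load("top0.npz");s=load("scene0.npz")
C=[(38,70),(716,48),(720,298),(42,325)]
B=[(85,-55),(-205,-55),(-205,55),(85,55)]
W=np.array([world(t,200+(u+.5)/7-.5,145+(v+.5)/7-.5,18)[:2] for u,v in C]); B=np.array(B,float)
# scene corners
Cs=[(688,122),(105,58),(45,228),(668,310)]
Ws=np.array([world(s,180+(u+.5)/6-.5,190+(v+.5)/6-.5,18)[:2] for u,v in Cs])
def rigid(B,W):
    b=B-B.mean(0);w=W-W.mean(0);a=np.arctan2((b[:,0]*w[:,1]-b[:,1]*w[:,0]).sum(),(b*w).sum())
    R=np.array([[np.cos(a),-np.sin(a)],[np.sin(a),np.cos(a)]]);return a,W.mean(0)-R@B.mean(0),R
for w in(W,Ws):
    a,o,R=rigid(B,w); print(np.degrees(a),o,np.linalg.norm(w-(B@R.T+o),axis=1))
def tob(p,R,o): return R.T@(np.asarray(p)[:2]-o)
a,o,R=rigid(B,W)
for n,(u,v) in dict(disc=(235,188)).items():
    print(n,tob(world(t,200+(u+.5)/7-.5,145+(v+.5)/7-.5,36),R,o))
a2,o2,R2=rigid(B,Ws)
for n,(u,v) in dict(pin=(465,112),tab=(141,50)).items():
    p=world(s,180+(u+.5)/6-.5,190+(v+.5)/6-.5,72); print(n,p,tob(p,R2,o2),tob(p,R,o))
E
python3 fit.py
python3 - <<'E'
from h import *
t=load("top0.npz");s=load("scene0.npz")
for d,b in((t,(200,145,308,200)),(s,(180,190,305,250))):
    V=d["view"];P=[]
    for v in range(b[1],b[3]):
        for u in range(b[0],b[2]):
            if d["depth"][v,u]>0:
                p=world(d,u,v); 
                if p[2]>50:P.append([u,v,*p.round(0)])
    print(len(P)); [print(*p) for p in P if p[4]<90][:60]
E
```

```text
92.76887499249806 [573.51272212  39.69975352] [2.65518463 1.73403618 3.9788462  1.360763  ]
92.81385127996843 [581.24934179  42.07222533] [114.19594168 111.20538313 111.75146695 113.7439981 ]
disc [-0.05425206  1.01656262]
pin [587.72450355  25.35062416  72.        ] [-17.01931356  -5.64647068] [-15.01890818 -13.50202362]
tab [ 579.95856101 -127.22004827   72.        ] [-169.02479166    9.59999046] [-167.03630768    1.62511091]
38
236 163 593.0 30.0 72.0
237 163 593.0 27.0 71.0
238 163 593.0 25.0 71.0
236 164 590.0 30.0 72.0
237 164 590.0 27.0 71.0
238 164 591.0 25.0 68.0
239 164 590.0 22.0 73.0
236 165 588.0 30.0 70.0
237 165 587.0 27.0 76.0
238 165 587.0 24.0 73.0
239 165 587.0 22.0 76.0
236 166 584.0 30.0 75.0
237 166 584.0 27.0 74.0
238 166 585.0 24.0 72.0
239 166 585.0 22.0 69.0
290 166 587.0 -123.0 71.0
291 166 587.0 -125.0 74.0
292 166 587.0 -128.0 73.0
237 167 583.0 28.0 59.0
238 167 583.0 25.0 59.0
290 167 584.0 -123.0 68.0
291 167 584.0 -125.0 73.0
292 167 584.0 -128.0 74.0
290 168 582.0 -123.0 66.0
291 168 581.0 -126.0 70.0
292 168 582.0 -128.0 69.0
293 168 581.0 -131.0 71
[... 7963 characters left out ...]
53.0
262 248 702.0 61.0 53.0
263 248 702.0 63.0 53.0
264 248 703.0 66.0 56.0
265 248 703.0 68.0 56.0
266 248 702.0 70.0 55.0
267 248 701.0 73.0 55.0
268 248 702.0 75.0 57.0
269 248 700.0 78.0 54.0
270 248 697.0 80.0 52.0
271 248 698.0 82.0 54.0
272 248 696.0 85.0 52.0
273 248 699.0 87.0 56.0
274 248 694.0 89.0 51.0
275 248 695.0 92.0 53.0
260 249 706.0 56.0 52.0
261 249 705.0 59.0 52.0
262 249 705.0 61.0 52.0
263 249 703.0 63.0 51.0
264 249 704.0 66.0 53.0
265 249 704.0 68.0 53.0
266 249 705.0 71.0 55.0
267 249 703.0 73.0 54.0
268 249 703.0 76.0 54.0
269 249 703.0 78.0 55.0
270 249 700.0 80.0 52.0
271 249 701.0 83.0 53.0
272 249 700.0 85.0 53.0
273 249 699.0 88.0 53.0
274 249 698.0 90.0 52.0
```

```bash
sed -i 's/^Ws=\(.*\)$/Ws=\1\nWs=Ws[[3,2,1,0]]/' fit.py; python3 fit.py
python3 - <<'E'
from h import *
from scipy.spatial.transform import Rotation as Ro
print(Ro.from_rotvec([-.728,-3.0555,.0026]).as_matrix().round(3))
t=load("top0.npz");s=load("scene0.npz")
print(world(t,393,147,205),world(t,373,155,0),world(s,102,158,210),world(s,118,215,0))
E
```

```text
92.76887499249806 [573.51272212  39.69975352] [2.65518463 1.73403618 3.9788462  1.360763  ]
92.97715209077899 [581.07855196  42.06358693] [5.2824728  4.4142979  2.17748184 4.44742147]
disc [-0.05425206  1.01656262]
pin [587.72450355  25.35062416  72.        ] [-17.03558133  -5.76894841] [-15.01890818 -13.50202362]
tab [ 579.95856101 -127.22004827   72.        ] [-168.99698759    9.91068662] [-167.03630768    1.62511091]
[[-0.893  0.451 -0.001]
 [ 0.451  0.893 -0.001]
 [ 0.    -0.002 -1.   ]]
[ 623.88278531 -368.03887985  205.        ] [ 631.49169637 -377.29898623    0.        ] [ 633.63416308 -359.47868474  210.        ] [ 628.43584498 -371.98084234    0.        ]
```

Board fit: disc axis about (573.5, 39.7), board x at 92.8°. The pin is at about (588.5, 26.5), so the disc angle is about 2.4 rad and it needs about +0.73 to reach 3.14. The tab centre is at about (581, -127). I'll close the hand, turn by -60° and go above the spot behind the pin.

```bash
python3 -m jog '[[0.005,-0.035,0,-6,0],[0.015,-0.07,0,-12,0],[0.03,-0.105,0,-18,0],[0.05,-0.14,0,-24,0],[0.07,-0.175,0,-30,0],[0.09,-0.21,0,-36,0],[0.11,-0.245,0,-42,0],[0.13,-0.28,0,-48,0],[0.15,-0.31,0,-54,0],[0.17,-0.34,0,-60.4,0],[0.19,-0.37,0,-60.4,0],[0.21,-0.4,0,-60.4,0]]' 20; python3 -m jog '[[0.02,-0.03,0,0,0],[0.04,-0.06,0,0,0],[0.06,-0.09,0,0,0],[0.08,-0.115,0,0,0],[0.1,-0.1356,0,0,0],[0.1115,-0.1356,-0.02,0,0],[0.1115,-0.1356,-0.05,0,0],[0.1115,-0.1356,-0.08,0,0],[0.1115,-0.1356,-0.1,0,0],[0.1115,-0.1356,-0.12,0,0],[0.1115,-0.1356,-0.12,0,0],[0.1115,-0.1356,-0.12,0,0]]'
python3 - <<'E'
from rig import bot
from h import *
for n,b in(("scene",(170,150,320,260)),("top",(190,125,318,210))):
    d=bot.get_image(n); np.savez(f"{n}1.npz",**d); crop(d,*b,5,f"pics/{n}1.png")
print(bot.get_state()["eef_pos"],bot.get_state()["orientation"])
E
```

```text
time_s: 1.1
eef_pos: [481.0, 133.8, 232.4]
orientation: [-2.168, -2.274, 0.0]
force: [0.3, 0.7, 0.3]
opening: 17.7
time_s: 2.1
eef_pos: [590.7, 0.0, 111.2]
orientation: [-2.165, -2.273, 0.004]
force: [0.2, -0.1, -0.1]
opening: 0.4
[ 5.92850616e+02 -7.70838146e-02  1.14148914e+02] [2.16558838e+00 2.27409098e+00 1.68148328e-03]
```

View pics/scene1.png

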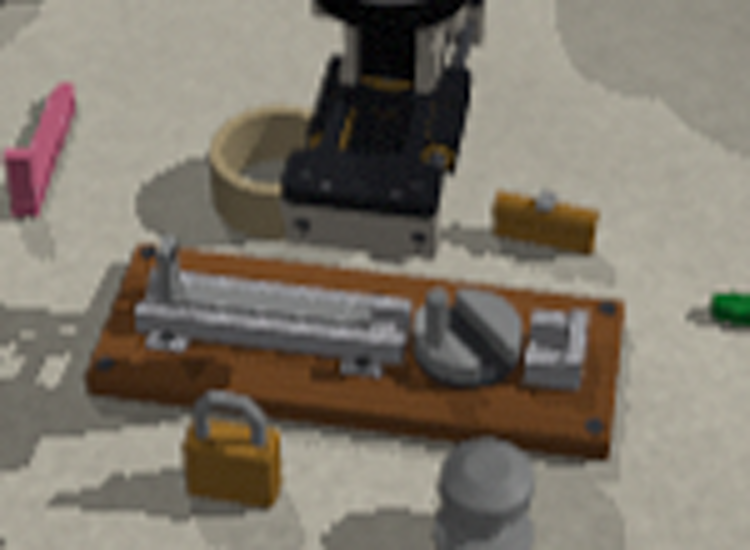

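View pics/top1.png

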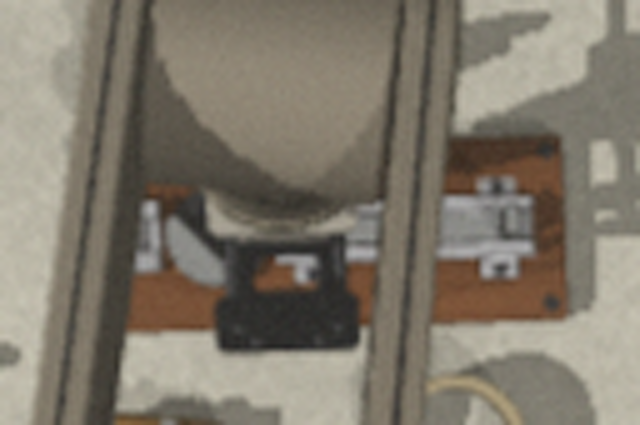

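Run:
```python
from h import *
d=load("scene1.npz")
im=d["image"].copy()
for p in[(593,0,100),(593,0,114),(593,0,184),(593+17,-7,100),(593+17,7,100)]: print(p,((proj(d,p)-[170,150])*5).round())
P=[]
for v in range(150,202):
    for u in range(220,262):
        p=world(d,u,v)
        if p[2]>85: P.append(p)
P=np.array(P)
for z0 in range(90,220,10):
    q=P[(P[:,2]>=z0)&(P[:,2]<z0+10)]
    if len(q): print(z0,len(q),q.min(0).round(),q.max(0).round())
```

```text
(593, 0, 100) [387. 253.]
(593, 0, 114) [387. 233.]
(593, 0, 184) [387. 130.]
(610, -7, 100) [367. 273.]
(610, 7, 100) [393. 277.]
110 9 [604.  -6. 110.] [608.   9. 115.]
180 79 [511. -30. 180.] [680.  39. 190.]
190 132 [526. -34. 190.] [680.  40. 200.]
200 292 [531. -36. 200.] [686.  40. 210.]
210 131 [557. -30. 210.] [689.  40. 220.]
```

Run:
```python
from h import *
d=load("scene1.npz")
for v in range(176,208,2): print(v,[ (world(d,u,v).round().astype(int).tolist() if d["depth"][v,u]>0 else 0) for u in(232,238,244,247,250,255)])
from rig import bot
print(bot.get_state()["eef_pos"],bot.get_state()["opening"],bot.get_state()["time_s"])
crop(d,210,130,290,210,7,"pics/s1b.png")
```

```text
176 [[622, -31, 202], [630, -15, 211], [622, -2, 207], [618, 4, 205], [618, 12, 206], [615, 23, 205]]
178 [[623, -31, 197], [637, -13, 211], [620, -3, 199], [621, 5, 201], [619, 12, 201], [619, 24, 203]]
180 [[662, -21, 225], [660, -7, 225], [657, 6, 225], [655, 12, 225], [654, 19, 225], [620, 24, 198]]
182 [[668, -19, 224], [668, -6, 226], [664, 7, 225], [663, 14, 225], [662, 21, 226], [657, 31, 224]]
184 [[676, -17, 225], [674, -4, 225], [671, 9, 226], [670, 16, 226], [669, 22, 226], [664, 33, 224]]
186 [[681, -16, 224], [681, -2, 226], [676, 10, 224], [676, 17, 225], [673, 23, 224], [672, 34, 225]]
188 [[687, -15, 223], [686, -1, 224], [681, 11, 223], [680, 18, 223], [680, 25, 225], [678, 35, 225]]
190 [0, [686, -1, 219], [685, 12, 220], 0, [685, 26, 223], [683, 36, 224]]
192 [[684, -16, 208], [683, -2, 210], [683, 12, 213], [685, 19, 216], [684, 25, 216], [684, 37, 219]]
194 [[679, -17, 197], [677, -4, 198], [680, 11, 204], [682, 18, 207], [682, 25, 208], [680, 36, 209]]
196 [[677, -18, 189], [677, -4, 192], [677, 10, 195], [679, 18, 198], [675, 24, 196], [677, 36, 200]]
198 [[678, -18, 184], [677, -4, 186], [677, 10, 188], [677, 17, 190], [675, 24, 190], [676, 36, 193]]
200 [[500, -67, 2], [496, -50, 2], [606, -6, 113], [676, 17, 183], [676, 24, 184], [677, 36, 187]]
202 [[528, -60, 21], [503, -48, 0], [498, -31, -1], [501, -21, 4], [604, 9, 107], [493, 2, 1]]
204 [[536, -58, 21], [532, -41, 21], [525, -25, 18], [525, -16, 19], [522, -8, 18], [502, 4, 2]]
206 [[543, -56, 21], [538, -40, 19], [534, -23, 18], [533, -14, 20], [530, -6, 19], [528, 9, 20]]
[ 5.92850616e+02 -7.70838146e-02  1.14148914e+02] 0.4997720280612019 2.2
```

View pics/s1b.png

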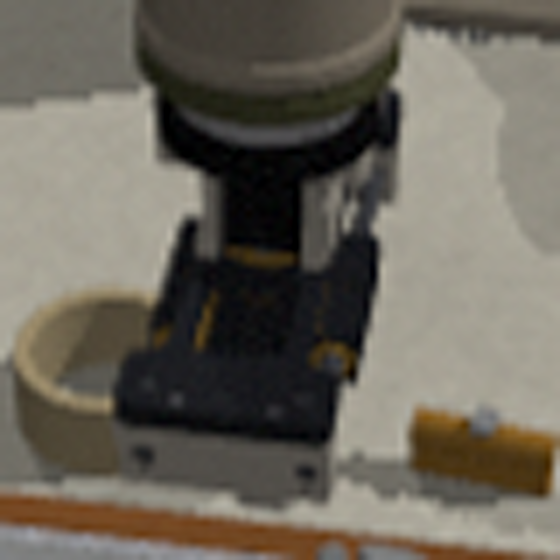

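The gripper body (185+ mm high) hides the fingertips and stands clear of everything. The disc at crop (465,335) is untouched. I'll descend behind the pin and push slowly.

```bash
python3 -m jog '[[0,0,-0.02,0,0],[0,0,-0.04,0,0],[0,0,-0.0525,0,0],[0,0,-0.0525,0,0],[0,0,-0.0525,0,0],[0,0.004,-0.0525,0,0],[0,0.008,-0.0525,0,0],[0,0.01,-0.0525,0,0]]'
for i in 1 2 3 4; do :; done
python3 -m jog '[[0,0.001,0,0,0],[0,0.002,0,0,0],[0,0.003,0,0,0],[0,0.004,0,0,0]]'
python3 -m jog '[[0,0.001,0,0,0],[0,0.002,0,0,0],[0,0.003,0,0,0],[0,0.004,0,0,0]]'
python3 -m jog '[[0,0.001,0,0,0],[0,0.002,0,0,0],[0,0.003,0,0,0],[0,0.004,0,0,0]]'
python3 - <<'E'
from rig import bot
from h import *
d=bot.get_image("scene"); np.savez("scene2.npz",**d); crop(d,180,180,310,250,6,"pics/scene2.png")
s=bot.get_state();print(s["eef_pos"],s["force"])
E
```

```text
time_s: 2.87
eef_pos: [593.1, 10.5, 61.7]
orientation: [2.165, 2.274, 0.002]
force: [2.9, -7.3, 3.9]
opening: 0.7
time_s: 3.2
eef_pos: [594.5, 11.8, 61.9]
orientation: [2.162, 2.27, 0.002]
force: [8.3, -12.7, -2.0]
opening: 0.5
time_s: 3.53
eef_pos: [595.6, 14.7, 62.1]
orientation: [2.161, 2.267, 0.003]
force: [8.9, -10.8, -2.0]
opening: 0.6
time_s: 3.87
eef_pos: [594.1, 21.0, 61.7]
orientation: [2.164, 2.271, 0.003]
force: [4.9, -3.9, 0.2]
opening: 0.0
[594.1136076   21.25179483  61.63304333] [ 5.59590803 -4.70262632  0.85557622]
```

View pics/scene2.png

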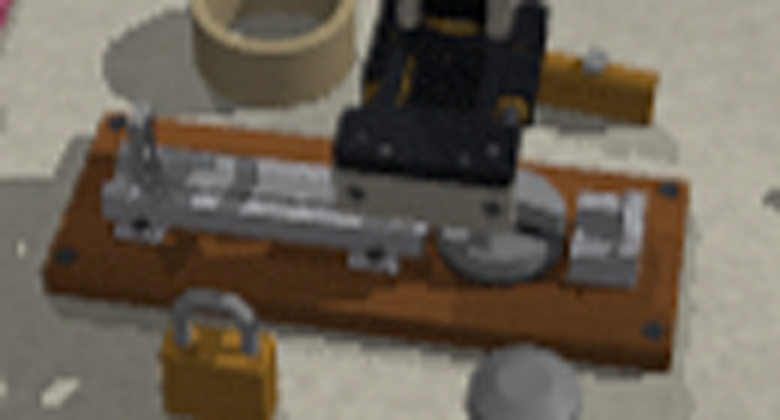

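The disc is turning (slot at crop (520,205)). I'll push on to near the predicted end, then back off and look.

```bash
python3 -m jog '[[0,0.001,0,0,0],[0,0.002,0,0,0],[0,0.003,0,0,0],[0,0.004,0,0,0],[0,0.004,0,0,0]]'
python3 -m jog '[[0,-0.005,0,0,0],[0,-0.015,0.0,0,0],[0,-0.03,0.03,0,0],[0,-0.06,0.06,0,0],[0,-0.1,0.08,0,0],[0,-0.14,0.08,0,0],[0,-0.17,0.08,0,0],[0,-0.18,0.08,0,0],[0,-0.18,0.08,0,0]]'
python3 - <<'E'
from rig import bot
from h import *
for n,b in(("scene",(180,190,305,250)),("top",(200,145,308,200))):
    d=bot.get_image(n); np.savez(f"{n}3.npz",**d); crop(d,*b,6 if n=="scene" else 7,f"pics/{n}3.png")
E
```

```text
time_s: 4.33
eef_pos: [593.3, 25.7, 61.4]
orientation: [2.165, 2.273, 0.002]
force: [0.9, -2.0, 0.6]
opening: 0.6
time_s: 5.08
eef_pos: [591.2, -157.2, 139.8]
orientation: [-2.171, -2.27, 0.001]
force: [0.9, -0.8, 0.1]
opening: 0.4
```

View pics/scene3.png

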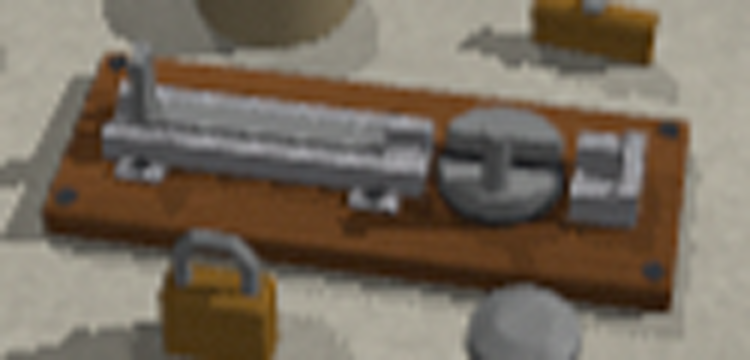

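View pics/top3.png

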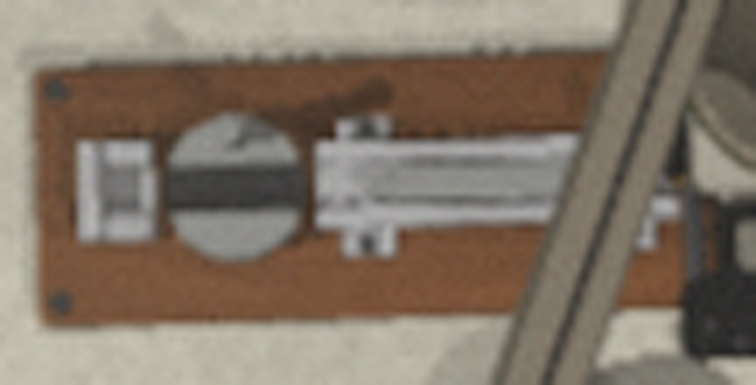

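The slot at top crop (236,187) now looks almost in line. I'll measure its residual angle.

```bash
cat > slot.py <<'E'
import sys
from h import *
d=load(sys.argv[1]); g=cv2.cvtColor(d["image"],cv2.COLOR_BGR2GRAY).astype(float)
M=np.float32([[1/7,0,200],[0,1/7,145]])
im=cv2.warpAffine(g,M,(756,385),flags=cv2.INTER_CUBIC|cv2.WARP_INVERSE_MAP)
def w(u,v,z): return world(d,200+u/7,145+v/7,z)[:2]
# slot edges: per column, centroid of darkness within disc
pts=[]
for u in range(180,296,3):
    col=im[150:225,u]; dk=np.clip(np.percentile(col,80)-15-col,0,None); pts.append(w(u,150+(dk*np.arange(75)).sum()/dk.sum(),33))
pts=np.array(pts); vx,vy,_,_=cv2.fitLine(pts.astype(np.float32),cv2.DIST_HUBER,0,.01,.01).ravel()
print("slot",np.degrees(np.arctan2(vy,vx))%180, "mid",pts.mean(0))
# bottom/top board edges via red-vs-grey
b=cv2.warpAffine(d["image"].astype(np.float32),M,(756,385),flags=cv2.INTER_CUBIC|cv2.WARP_INVERSE_MAP)
sat=b[:,:,2]-b[:,:,0]
for lo,hi in((35,100),(290,345)):
    P=[]
    for u in range(60,480,6):
        c=sat[lo:hi,u]; m=c>35; i=np.where(m)[0]
        if len(i): P.append(w(u,lo+(i[0] if lo<200 else i[-1]),18))
    vx,vy,x0,y0=cv2.fitLine(np.array(P,np.float32),cv2.DIST_HUBER,0,.01,.01).ravel()
    print("board edge",np.degrees(np.arctan2(vy,vx))%180,x0,y0)
E
python3 slot.py top3.npz
python3 - <<'E'
from h import *
s=load("scene3.npz");P=[]
for v in range(205,228):
  for u in range(255,272):
    p=world(s,u,v)
    if s["depth"][v,u]>0 and p[2]>58: P.append(p)
P=np.array(P);print(len(P),P.mean(0),P.min(0),P.max(0))
E
```

```text
slot 92.52037 mid [572.75905329  37.65021003]
board edge 92.85254 626.74457 26.55743
board edge 92.43379 518.6045 20.156172
29 [597.61402186  41.31757099  68.03234681] [590.50080031  34.94625335  59.00809726] [602.33480031  46.20618166  75.22815551]
```

The slot is at 92.5° against 92.4–92.85° for the board edges, so it is aligned well inside 0.1 rad. Next I go down behind the tab.

```bash
python3 -m jog '[[-0.011,0,0,0,0],[-0.011,0,-0.03,0,0],[-0.011,0,-0.06,0,0],[-0.011,0,-0.08,0,0],[-0.011,0,-0.086,0,0],[-0.011,0,-0.086,0,0],[-0.011,0,-0.086,0,0]]'
python3 -m jog '[[0,0.003,0,0,0],[0,0.006,0,0,0],[0,0.009,0,0,0],[0,0.012,0,0,0],[0,0.014,0,0,0],[0,0.016,0,0,0],[0,0.018,0,0,0],[0,0.02,0,0,0],[-0.0005,0.022,0,0,0],[-0.0005,0.024,0,0,0]]'
python3 - <<'E'
from rig import bot
from h import *
d=bot.get_image("scene"); crop(d,180,180,310,250,6,"pics/scene4.png")
E
```

```text
time_s: 5.77
eef_pos: [581.4, -153.0, 54.7]
orientation: [-2.165, -2.276, -0.0]
force: [0.9, -0.4, 0.3]
opening: 0.8
time_s: 6.6
eef_pos: [580.5, -129.9, 54.1]
orientation: [2.167, 2.275, -0.0]
force: [-0.5, -1.4, 1.0]
opening: 0.8
```

View pics/scene4.png

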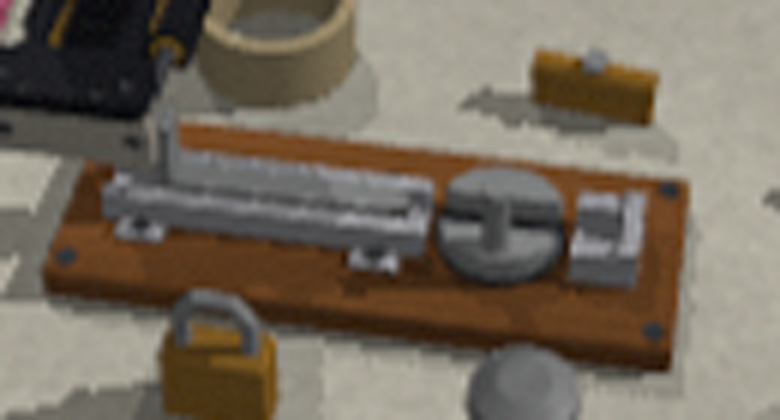

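The tab at crop (165,145) is moving with the fingers at about 1.5 N, and the bar lies flat. I'll keep pushing along the board axis.

```bash
python3 -m jog '[[0,0.0025,0,0,0],[0,0.005,0,0,0],[-0.0005,0.0075,0,0,0],[-0.0005,0.01,0,0,0],[-0.0005,0.0125,0,0,0],[-0.0005,0.015,0,0,0],[-0.001,0.0175,0,0,0],[-0.001,0.02,0,0,0],[-0.001,0.0225,0,0,0],[-0.001,0.025,0,0,0],[-0.0015,0.0275,0,0,0],[-0.0015,0.03,0,0,0]]'
python3 -m jog '[[0,0.0025,0,0,0],[0,0.005,0,0,0],[-0.0005,0.0075,0,0,0],[-0.0005,0.01,0,0,0],[-0.0005,0.0125,0,0,0],[-0.0005,0.015,0,0,0],[-0.001,0.0175,0,0,0],[-0.001,0.02,0,0,0],[-0.001,0.0225,0,0,0],[-0.001,0.025,0,0,0],[-0.0015,0.0275,0,0,0],[-0.0015,0.03,0,0,0]]'
python3 - <<'E'
from rig import bot
from h import *
d=bot.get_image("scene"); crop(d,180,180,310,250,6,"pics/scene5.png")
E
```

```text
time_s: 7.65
eef_pos: [578.9, -99.7, 54.0]
orientation: [-2.166, -2.275, 0.0]
force: [0.1, -1.1, 0.3]
opening: 0.6
time_s: 8.65
eef_pos: [577.5, -69.8, 54.1]
orientation: [2.167, 2.275, -0.0]
force: [0.4, -0.4, 0.7]
opening: 0.8
```

View pics/scene5.png

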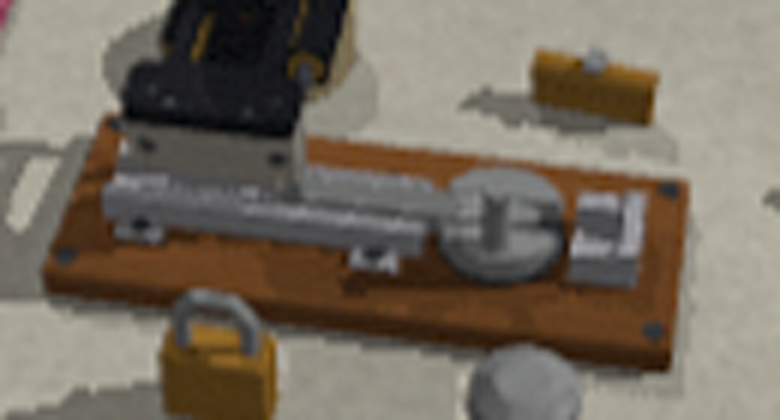

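The nose is inside the slot (crop (515,215)). I'll continue, slowing near the end wall.

```bash
python3 -m jog '[[0,0.0025,0,0,0],[0,0.005,0,0,0],[-0.0005,0.0075,0,0,0],[-0.0005,0.01,0,0,0],[-0.0005,0.0125,0,0,0],[-0.0005,0.015,0,0,0],[-0.001,0.0175,0,0,0],[-0.001,0.02,0,0,0],[-0.001,0.0225,0,0,0],[-0.001,0.025,0,0,0],[-0.0015,0.0275,0,0,0],[-0.0015,0.03,0,0,0]]'
python3 -m jog '[[0,0.001,0,0,0],[0,0.002,0,0,0],[0,0.003,0,0,0],[0,0.004,0,0,0],[0,0.005,0,0,0]]'
python3 -m jog '[[0,0.001,0,0,0],[0,0.002,0,0,0]]'
python3 - <<'E'
from rig import bot
from h import *
d=bot.get_image("scene"); crop(d,180,180,310,250,6,"pics/scene6.png")
E
```

```text
time_s: 9.7
eef_pos: [576.0, -39.8, 54.2]
orientation: [2.167, 2.275, 0.0]
force: [-0.3, -1.6, 0.4]
opening: 0.3
time_s: 10.12
eef_pos: [576.1, -35.0, 54.2]
orientation: [2.167, 2.275, -0.0]
force: [-0.4, -1.1, 1.0]
opening: 0.5
time_s: 10.28
eef_pos: [576.0, -33.0, 54.1]
orientation: [2.167, 2.275, 0.0]
force: [0.9, -1.5, 1.2]
opening: 0.7
```

View pics/scene6.png

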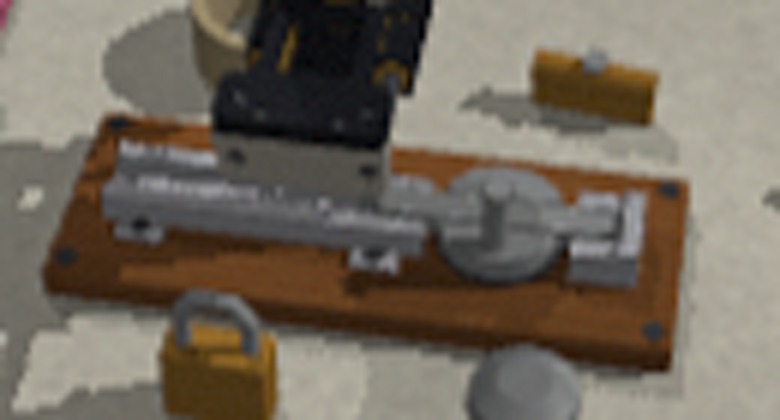

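The nose is in the keeper at crop (615,215), close to the end wall. I'll take 1 mm steps and watch the force.

```bash
python3 -m jog '[[0,0.001,0,0,0],[0,0.001,0,0,0]]'|grep -E 'eef|force'
python3 -m jog '[[0,0.001,0,0,0],[0,0.001,0,0,0]]'|grep -E 'eef|force'
python3 -m jog '[[0,0.001,0,0,0],[0,0.001,0,0,0]]'|grep -E 'eef|force'
```

```text
eef_pos: [576.0, -31.9, 54.1]
force: [0.2, -1.0, 1.0]
eef_pos: [576.1, -31.2, 54.1]
force: [-0.2, -2.3, 0.2]
eef_pos: [576.3, -31.1, 54.4]
force: [-0.3, -7.4, 0.3]
```

```bash
python3 -m jog '[[0,0.0008,0,0,0],[0,0.0008,0,0,0],[0,0.0008,0,0,0]]'|grep -E 'eef|force'
python3 -m jog '[[0,-0.004,0,0,0],[0,-0.012,0,0,0],[0,-0.03,0,0,0],[0,-0.05,0.03,0,0],[0,-0.08,0.06,0,0],[0,-0.12,0.1,0,0],[0,-0.16,0.14,0,0],[0,-0.2,0.15,0,0],[0,-0.21,0.15,0,0],[0,-0.21,0.15,0,0]]'
python3 - <<'E'
from rig import bot
from h import *
for n,b in(("scene",(180,190,305,250)),("top",(200,145,308,200))):
    d=bot.get_image(n); np.savez(f"{n}7.npz",**d); crop(d,*b,6 if n=="scene" else 7,f"pics/{n}7.png")
    if n=="scene": cv2.imwrite("pics/full7.png",d["image"])
P=[]; s=load("scene7.npz")
for v in range(190,230):
  for u in range(215,250):
    p=world(s,u,v)
    if s["depth"][v,u]>0 and p[2]>60 and p[2]<80: P.append(p)
P=np.array(P);print(len(P),P.mean(0),P.min(0),P.max(0))
E
```

```text
eef_pos: [576.4, -31.0, 54.5]
force: [0.4, -9.1, 0.3]
time_s: 11.92
eef_pos: [576.8, -246.1, 208.4]
orientation: [2.166, 2.265, 0.0]
force: [0.8, -0.1, 0.4]
opening: 0.2
32 [601.44075532 -26.42357572  70.13903517] [568.11409795 -65.02453426  60.63051261] [686.09616376 -13.69562627  76.63206008]
```

View pics/scene7.png

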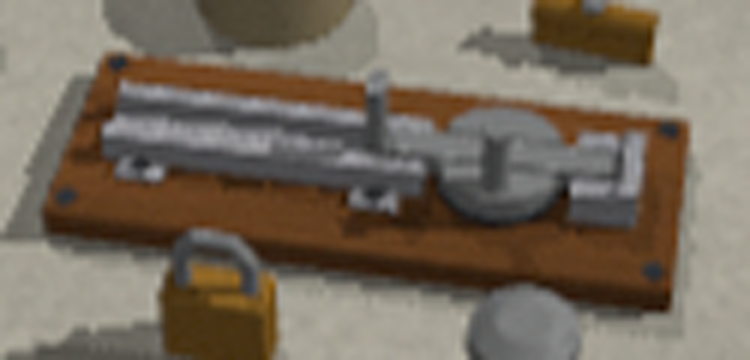

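View pics/top7.png

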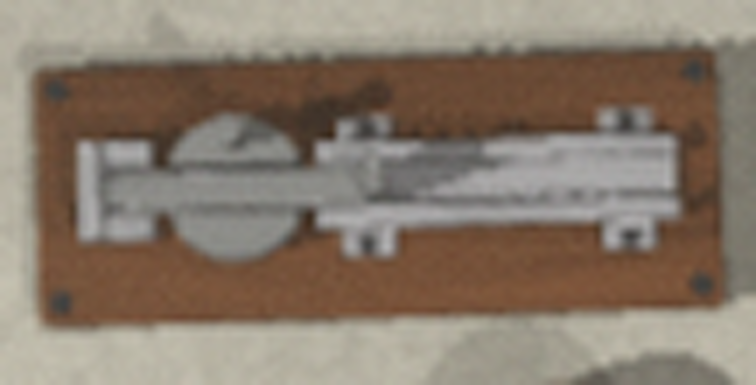

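View pics/full7.png

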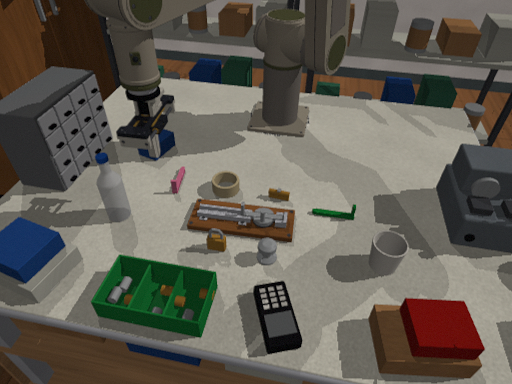

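Run:
```python
from h import *
t0=load("top0.npz");t7=load("top7.npz");s0=load("scene0.npz");s7=load("scene7.npz")
def sel(d,b,x=(565,600),y=None,z=(62,80)):
    P=[]
    for v in range(b[1],b[3]):
        for u in range(b[0],b[2]):
            if d["depth"][v,u]>0:
                p=world(d,u,v)
                if z[0]<p[2]<z[1] and x[0]<p[0]<x[1] and (y is None or y[0]<p[1]<y[1]): P.append(p)
    P=np.array(P); return len(P),P.mean(0).round(1),P[:,1].min().round(1),P[:,1].max().round(1)
print("top tab0",sel(t0,(200,145,308,200),y=(-140,-110)),"tab7",sel(t7,(200,145,308,200),y=(-50,0)),"pin7",sel(t7,(200,145,308,200),x=(580,610),y=(20,60)))
print("scn tab0",sel(s0,(180,190,305,250),y=(-140,-110)),"tab7",sel(s7,(180,190,305,250),y=(-50,0)),"pin7",sel(s7,(180,190,305,250),x=(580,615),y=(20,60)))
for y in(92,94,95,95.7,97): print(y,((proj(t7,(571,y,36))-[200,145]+.5)*7-.5).round())
crop(t7,205,155,240,190,20,"pics/t7n.png"); crop(s7,250,195,300,235,15,"pics/s7n.png")
# intensity profile along bar line near the nose
g=cv2.cvtColor(t7["image"],cv2.COLOR_BGR2GRAY);g0=cv2.cvtColor(t0["image"],cv2.COLOR_BGR2GRAY)
print(g[171:174,208:226]);print(g0[171:174,208:226])
```

```text
top tab0 (19, array([ 580.5, -126.4,   70.4]), np.float64(-131.3), np.float64(-122.5)) tab7 (16, array([574.7, -17.8,  71.6]), np.float64(-21.1), np.float64(-15.2)) pin7 (15, array([594.3,  42. ,  72.2]), np.float64(36.2), np.float64(47.3))
scn tab0 (22, array([ 584.7, -127.2,   71. ]), np.float64(-131.8), np.float64(-123.2)) tab7 (22, array([578.7, -17.1,  70.3]), np.float64(-21.5), np.float64(-13.7)) pin7 (25, array([597.1,  41.1,  69.2]), np.float64(34.8), np.float64(46.0))
92 [109. 190.]
94 [104. 190.]
95 [102. 190.]
95.7 [100. 190.]
97 [ 97. 190.]
[[ 81  74  86 144 165 147 114 118 132 135 139 133 136 139 136 140 140 136]
 [ 80  75  84 144 164 147 113 120 135 139 138 138 140 138 137 141 140 138]
 [ 80  76  81 139 164 158 119 121 137 138 145 146 138 141 141 142 141 141]]
[[ 72  68  82 137 154 139 108 104 109 111 109 109 143 131  83 112 132 132]
 [ 74  69  81 137 154 141 108 105 105 110 109 105 138 140  86 108 126 133]
 [ 73  72  72 132 155 148 114  92  97  98 100  97 140 143  88 105 127 131]]
```

View pics/t7n.png

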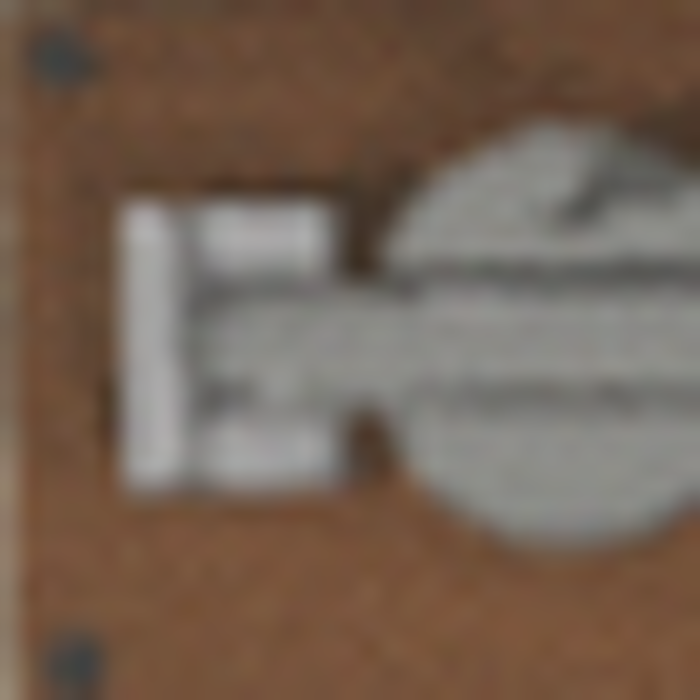

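View pics/s7n.png

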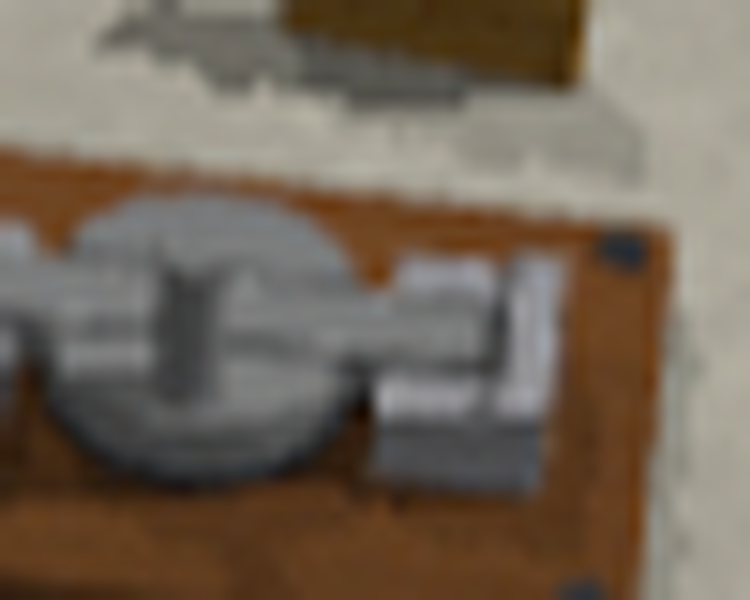

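The nose meets the end wall in both crops. The tab is 58 mm behind the disc axis, which is the fully-home distance. The hand is clear, so I'm handing in.

```bash
python3 -c "
from rig import bot
print(bot.close_job())"
```

```text
the job is handed in; nothing more can be done
None
```

The gate lock is locked: the bar is through the slot with its nose against the keeper's end wall. The job was handed in at about 12 s of robot time.

**What I did**
- With the gripper closed, I pushed the disc's pin from about 2.4 rad to 3.14. The slot then read 92.5° against 92.4–92.9° for the board edges.
- I then pushed the bar by its tab about 109 mm through the slot. Sliding force was about 1–2 N; at the end wall it rose to 9 N and the bar stopped moving.

**Last checks**
- **Bar position:** the two cameras put the tab at y = -17.8 and -17.1 mm, about 58 mm behind the disc axis, which is the fully-home distance.
- **Bar seating:** the nose meets the end wall in both close crops, and the bar lies flat in its guide.
- **Bystanders:** they looked unmoved in the final scene view, but I checked this by eye only, not by measurement.
- **Robot:** the hand was well clear of everything at hand-in, with wrist force about zero.

**Disagreements**
- My first fit of the board corners from the scene camera was 7.6 mm off the top-view fit, so I used the top view only.
- The two cameras' tab and pin positions differ by up to 4 mm across the board, and by about 1 mm along the push direction.

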